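# Hold the filter tweezers at their marked gap on the gap-check stand

### The arm

A 6-joint arm with a two-finger parallel gripper is mounted at the origin on the work surface. World frame = base frame: x ahead of the robot, y to its left, z up, the work surface at z = 0. Lengths are in m, angles in degrees, forces in N, time in s.
With the tool pointing down it reaches from about 0.4 to 0.825 m from the base axis. Payload 7 kg.
Tool frame: the origin (TCP) lies at the very end of the fingers, on their centre line; the grasp point (between the pads) lies 19 mm behind it (ctrl.grip_point_offset is the distance from the TCP to the grasp point, in m); x points along the fingers, z is the direction in which the jaws open and shut, and the axes are right-handed (so a half turn about x gives the same grasp; the last joint's range is limited). The gripper opens to 88 mm and grips with 3 to 60 N. Pads are 19 mm wide; open, the fingers measure 130 mm over their backs; the gripper's body (78 mm by 193 mm) begins 47 mm behind the grasp point.
Start: joints at [83.486, 20.546, 0.682, 0, -70.136, -16.507], TCP at [0.264, 0.621, 0.227] pointing down, gripper open.
Joint ranges: [-176.03, 176.03], [-82.01, 121.73], [-58.28, 71.71], [-173.87, 95.51], [-174.79, -0.11], [-173.66, 173.66]. Speed limits (degrees/s): [136.94, 136.94, 172.46, 180, 180, 180].

### API

Orientations are given as [roll, pitch, yaw] about the fixed x, y, z axes, in that order (R = Rz(yaw) Ry(pitch) Rx(roll)).
In Python, from plant import get_obs, snapshot, calibration, close_job, ctrl gives the robot as it stands.
- The arm moves only by the tool move_arm, never from a script. Its argument "commands" is a list that holds one entry, the list of rows, each a list of 4 numbers: the shift along the tool's x, y, z in cm, then the turn about the tool's x in rad. In form: [[[dx, dy, dz, spin], ...]]. A call has 1 to 8 rows; each row shifts and turns the commanded pose from where the row before left it, along the tool's axes as they then stand; what a row does not reach is not made up. A row lasts 1/10 s, in which the tool goes at most 50 mm and 8.59 degrees, less where a joint would pass 70% of its speed; a pose out of reach is approached as far as the arm can. A call with a gripper value outside its range is refused whole. "jaw" is the finger opening in cm, from 0 to 8.76, set as the call begins (left out, the last holds). The fingers move at their own pace and stop on an object; the grip force is fixed at half the most. Time passes only in rows, so rows that do not move let the fingers close. It gives the time, the measured TCP pose, the force and the opening at its end, in the units of the state.
- get_obs(): the state, without advancing time (a new reading comes with each control period).
- snapshot(name): name is "side" or "top" or "wrist"; returns (picture, depth): 384x512x3 uint8, red, green, blue; 384x512 float32, m along the optical axis (not along the pixel's ray), 0 where there is no reading.
- calibration(name): a dict with "mtx" (3x3 intrinsics, pixels), "k1" (the pictures are not rectified: a ray, as slopes to the right and down, at radius r is drawn at 1 + k1 r^2 times it, then the intrinsics apply), "T" (4x4, takes a point from camera to world coordinates); the wrist camera has in their place "tool_from_camera" (4x4, takes a point from camera to tool coordinates, whose origin is the TCP and whose axes are the tool frame's). Camera axes: x right, y up, looking along -z (the intrinsics and any distortion apply to the point x, -y, -z); pixel columns grow to the right and rows downward; lengths in m; the calibration is good to about 2 mm. A picture is of the moment at which its call begins: read the wrist's pose just before it. calibration takes no time and is no camera call.
- close_job(): hands the job in, once; it reports no verdict.
The state is a dict: "clock": time; "joint_pos": joint angles; "qvel": joint speeds; "tau": joint torques, N m; "tool_pos": TCP position; "orientation": TCP orientation; "force": force on the tool from outside, world axes, zero at the start; "moment": the same for the moment, N m; "opening": finger opening in m.
Only numpy, scipy, OpenCV 4.12 (cv2) and the standard library are available. Lean on these libraries where they do the work, as an engineer would, in place of code of your own. Each camera call takes 0.05 s, during which the arm holds its last target. There are 200 camera calls.

### The job

The sprung filter tweezers lie in the gap-check stand: swing the red-tabbed keeper over their heel until it rests fully down in its catch, then take the tweezers by their two blue finger grips and squeeze gently until each tip stands over its own green mark, never letting the tips meet. Finish while still squeezing, tips held steady over the marks, heel still in its pocket under the closed keeper; leave the other things on the bench where they are.

Things in the scene. Friction and masses are not known exactly. Their poses are not given: they have to be found in the camera images.
- stand: Gap-check stand, fixed: base plate 240 x 100 x 12 mm (x -130 to +110, y +-50). Origin on the bench under the blue grips; x runs from the tweezers' heel (-110) to the tips (+73), z up, y to the left (_l side). Heel pocket x -119 to -83, walls 50 mm high. Scale pedestal from x +35, y +-42, 34 mm high, with a 40 mm high rest strip. Between x -74 and +35 only the base plate lies below the arms.
- keeper (a joint): Keeper angle: steel bar 84 x 14 x 5 mm, red tab at its free end. 0 = level, fully down in the catch, 2 mm above the heel; grows as it swings up; 1.57 upright, 1.9 limit, leaning to the stand's +y. Starts at 1.25 to 1.75. Hinge friction (0.035 N m) keeps it where left: no falling shut, no spring. Push it over from its +y side and press it down, or pinch the tab.
- keeper_hinge (a point): On the keeper's hinge axis at mid-width of the bar: stand x -98, y +36, height 60.5 mm; the axis is parallel to the stand's x. At joint value a, a point r along the bar lies r*cos(a) towards stand -y and r*sin(a) above it. The hinge post is 54 mm high; the catch (stand y -41 to -32) has two prongs 65 mm high beside the closed bar.
- keeper_tab (a point): Centre of the keeper's red tab (20 x 16 x 10 mm), 82 mm along the bar from the hinge axis. Closed: stand y -46, height 60.5 mm.
- heel (a point): Centre of the tweezers' steel heel block (30 x 20 x 16 mm). It lies loose in the pocket with 0.5 to 1 mm play, centre 48 mm and top 56 mm above the bench, stand x about -95, y 0.
- grips (a point): Half-way between the tweezers' two blue finger grips, 95 mm ahead of the heel centre, 48 mm above the bench. Grip here from above, fingers closing along the stand's y. Each grip is 40 mm long, 6 mm thick, 16 mm high (heights 40 to 57 mm). Over the outsides of both: 31 mm relaxed, 19 to 24 mm with tips over marks. Tips move 1.86 times as far as the grips.
- tip_l (a point): Tip of the left (stand +y) tweezer arm, 2 mm back from its end, mid-thickness; steel, 3 mm thick, 7 mm high, underside 40 mm above the bench. Relaxed it stands 18 mm from the centre line (tips 36 mm apart, centre to centre); tips touch at 3 mm.
- tip_r (a point): The same on the right (stand -y) arm.
- leg_l (a joint): Angle by which the left tweezer arm is squeezed in (rad): 0 relaxed, 0.11 limit. It pivots in the heel, 85 mm behind the grip's middle and 158 mm behind the tip. Sprung: 1.4 N at the grip to start, about 3 to 5 N at the marks; springs open when released.
- leg_r (a joint): The same for the right arm (positive = squeezed in). The arms move independently, so a gripper standing off-centre shifts both tips to its side.
- mark_l_c (a point): On the left green mark, a bar 6 mm wide and 31 mm long (along stand x) on the white scale plate, top 37.5 mm above the bench. Point at mid-width, below where tip_l belongs (stand x +75). Axes as the stand's. The marks lie 7 to 12 mm either side of the stand's centre line, different each time, immovable. A tip is over its mark when its mid-thickness is within the mark's width.
- mark_r_c (a point): The same for the right green mark.
- gas_can: White gas can with blue label, radius 33, height 190 mm, origin under its centre. Bystander.
- filter_jar: Small jar with black cap, radius 30, height 70 mm, origin under its centre. Bystander.
- fitting: Brass fitting, radius 14, height 34 mm, origin under its centre. Bystander.
- screwdriver: Screwdriver lying flat at the back. Bystander.
- wrench: Wrench lying flat at the back. Bystander.
- cup: Grey cup, radius 30, height 50 mm, origin under its centre. Bystander.
Things that resemble listed ones, but are neither listed nor needed, are in the scene too. Leave any pink look-alike of the part that bears heel alone.

How it is judged:
By the outcome, as a careful person would: the job done as asked, in the order asked, and still so for the second after the job is handed in, while the arm keeps its last pose, push and grip.
It also fails if it takes over 48 s, if anything falls off the work surface, if the arm or the gripper's body presses on something with over 40 N, if the wrist force passes 120 N, or if a joint passes its speed limit or range.

## Working session

There is one attempt and no reset: what is moved stays moved. The work goes in short steps, Python scripts to look and compute and a tool call to move; the robot and the scene stay as the last step left them, time stands still between calls to the robot, and variables do not carry over. Pictures are saved under pics/ and viewed, about 8 in all and at most 12, crops included, and the job is handed in when it is done.

Besides the shell and the picture viewer there is one more tool, called after "Request:" as name(argument=value, ...) on one line, values as JSON. move_arm: Moves the arm, as the interface text tells. Its arguments: {"type":"object","properties":{"commands":{"type":"array"},"jaw":{"type":"number"}},"required":["commands"]}

```bash
mkdir -p pics; ls
cat > h.py <<'E'
import numpy as np, cv2
from plant import get_obs, snapshot, calibration, close_job, ctrl
from scipy.spatial.transform import Rotation as R
def toolT(o):
    T=np.eye(4);T[:3,:3]=R.from_euler('xyz',o['orientation'],degrees=True).as_matrix();T[:3,3]=o['tool_pos'];return T
def camT(name,o=None):
    c=calibration(name)
    return c, (c['T'] if name!='wrist' else toolT(o)@c['tool_from_camera'])
def rays(uv,c):
    uv=np.asarray(uv,float).reshape(-1,1,2)
    d=np.array([c['k1'],0,0,0,0.])
    p=cv2.undistortPoints(uv,np.array(c['mtx'],float),d).reshape(-1,2)
    return np.c_[p[:,0],-p[:,1],-np.ones(len(p))]
def onplane(uv,c,T,z):
    r=rays(uv,c)@np.array(T)[:3,:3].T; o=np.array(T)[:3,3]
    s=(z-o[2])/r[:,2]; return o+s[:,None]*r
def project(P,c,T):
    q=(np.linalg.inv(T)@np.c_[np.atleast_2d(P),np.ones(len(np.atleast_2d(P)))].T).T[:,:3]
    q=q*[1,-1,-1]
    return cv2.projectPoints(q.reshape(-1,1,3),np.zeros(3),np.zeros(3),np.array(c['mtx'],float),np.array([c['k1'],0,0,0,0.]))[0].reshape(-1,2)
def pts(uv,depth,c,T):
    uv=np.asarray(uv,int).reshape(-1,2); d=depth[uv[:,1],uv[:,0]]
    r=rays(uv,c)*d[:,None]; return r@np.array(T)[:3,:3].T+np.array(T)[:3,3]
def save(n,img): cv2.imwrite('pics/'+n,img[:,:,::-1])
E
python3 - <<'E'
from h import *
o=get_obs(); print(o)
ims=[snapshot(n) for n in('top','side')]
np.savez('s0.npz',t=ims[0][0],td=ims[0][1],s=ims[1][0],sd=ims[1][1])
for n in('top','side','wrist'): print(n,calibration(n))
save('top0.png',ims[0][0]);save('side0.png',ims[1][0])
E
```

```text
pics
{'clock': 0.0, 'joint_pos': array([ 8.34863354e+01,  2.05913288e+01,  6.32880109e-01, -2.07291229e-02,
       -7.01349755e+01, -1.65067541e+01]), 'qvel': array([ 0.06069913,  0.0363876 , -0.00442343,  0.0103556 , -0.07432099,
       -0.02729191]), 'tau': array([ 1.37873467e-04, -5.82716703e+01,  2.93067563e+01,  6.99720472e+00,
        7.19439398e-03, -1.55749526e-04]), 'tool_pos': array([0.26379573, 0.6207812 , 0.22561518]), 'orientation': array([   4.72639966,   89.90456451, -108.30107879]), 'force': array([0.16277779, 0.98254856, 0.81538156]), 'moment': array([-0.0474208 , -0.01361727,  0.0149841 ]), 'opening': 0.08750847201125972}
top {'mtx': array([[453.41248214,   0.        , 257.99835368],
       [  0.        , 453.41248214, 195.10337613],
       [  0.        ,   0.        ,   1.        ]]), 'k1': -0.05413210856258596, 'T': array([[-0.00222888,  0.99267568, -0.12078914,  0.40056658],
       [-0.99998105, -0.00290562, -0.00542683,  0.11978843],
       [-0.00573805,  0.12077476,  0.99266335,  1.20233829],
       [ 0.        ,  0.        ,  0.        ,  1.        ]])}
side {
[... 300 characters left out ...]
5, -0.52664587],
       [ 0.01751319,  0.74442215,  0.66747955,  0.8359528 ],
       [ 0.        ,  0.        ,  0.        ,  1.        ]])}
wrist {'mtx': array([[313.00676599,   0.        , 251.62885109],
       [  0.        , 313.00676599, 196.30990177],
       [  0.        ,   0.        ,   1.        ]]), 'k1': -0.004132895828235784, 'tool_from_camera': array([[-1.31483865e-03,  2.63650697e-01, -9.64617324e-01,
        -1.58467963e-01],
       [-5.76824313e-05,  9.64618136e-01,  2.63650998e-01,
         7.09951104e-02],
       [ 9.99999134e-01,  4.02299995e-04, -1.25310920e-03,
        -5.72413959e-04],
       [ 0.00000000e+00,  0.00000000e+00,  0.00000000e+00,
         1.00000000e+00]])}
```

View pics/top0.png

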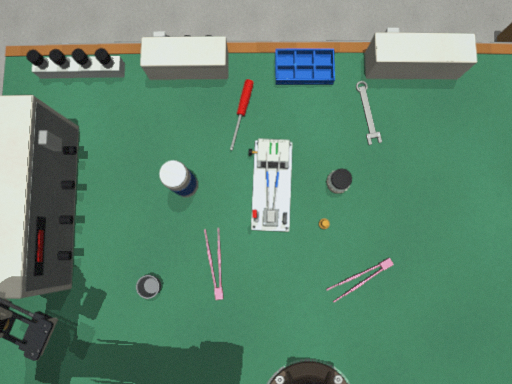

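View pics/side0.png

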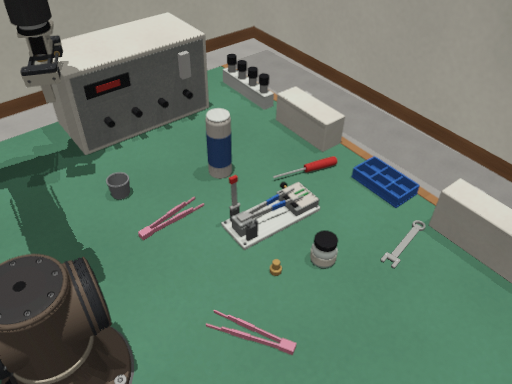

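The top view shows the stand at about (272,185) with heel at (271,216), tips up at about (272,150), blue grips near (271,180) and the red tab upright at (255,215). In the side view the tab is at (234,180).

Run:
```python
from h import *
d=np.load('s0.npz')
def blobs(img,lo,hi,box,mina=4):
    h=cv2.cvtColor(img,cv2.COLOR_RGB2HSV); m=cv2.inRange(h,np.array(lo),np.array(hi))
    k=np.zeros_like(m);x0,y0,x1,y1=box;k[y0:y1,x0:x1]=m[y0:y1,x0:x1]
    n,l,s,c=cv2.connectedComponentsWithStats(k)
    return [(c[i].round(1),s[i]) for i in range(1,n) if s[i][4]>=mina],k
ct,Tt=camT('top');cs,Ts=camT('side')
t,s=d['t'],d['s']
bt=(245,130,300,240);bs=(215,170,330,245)
for nm,lo,hi,z in(('blue',(100,120,60),(125,255,255),.048),('green',(40,120,60),(75,255,255),.0375)):
    for img,c,T,b in((t,ct,Tt,bt),(s,cs,Ts,bs)):
        B,_=blobs(img,lo,hi,b)
        for p,st in B: 
            if st[4]<400: print(nm,p,st,onplane(p,c,T,z).round(4))
# plate
B,k=blobs(t,(0,0,150),(179,50,255),bt,30)
n=np.argwhere(k)[:,::-1].astype(np.float32)
r=cv2.minAreaRect(n);print(r);pl=onplane(cv2.boxPoints(r),ct,Tt,.012);print(pl.round(4))
# tab triangulate
R1=[x for x in blobs(t,(0,150,80),(8,255,255),bt)[0]];R2=blobs(s,(0,150,80),(8,255,255),bs)[0]
print(R1,R2)
for a in R1:
  for b in R2:
    r1=(rays(a[0],ct)@Tt[:3,:3].T)[0];r2=(rays(b[0],cs)@Ts[:3,:3].T)[0]
    A=np.c_[r1,-r2];x=np.linalg.lstsq(A,Ts[:3,3]-Tt[:3,3],rcond=None)[0]
    print(Tt[:3,3]+x[0]*r1,Ts[:3,3]+x[1]*r2)
save('topc.png',cv2.resize(t[130:240,235:310],None,fx=5,fy=5,interpolation=cv2.INTER_CUBIC))
```

```text
blue [266.9 178.4] [266 172   3  14  26] [[0.5843 0.1031 0.048 ]]
blue [276.7 179.1] [275 172   4  15  27] [[0.5824 0.0778 0.048 ]]
blue [272.4 198.8] [266 194  13  11  65] [[0.5842 0.1049 0.048 ]]
blue [278.7 204.6] [272 200  14  10  64] [[0.5831 0.0793 0.048 ]]
green [267. 133.] [266 132   3   3   4] [[0.707  0.1021 0.0375]]
green [274.5 135.5] [274 134   2   4   4] [[0.7002 0.0824 0.0375]]
green [279.6 135.8] [279 134   2   4   5] [[0.6994 0.069  0.0375]]
green [270.  147.5] [270 143   1  10  10] [[0.668  0.0944 0.0375]]
green [276.1 147.6] [276 144   2   9  10] [[0.6677 0.0784 0.0375]]
green [297.8 146.2] [297 145   3   3   5] [[0.6713 0.0214 0.0375]]
green [293.6 155.2] [293 154   3   3   5] [[0.6472 0.0328 0.0375]]
green [250.7 158. ] [249 156   4   5   6] [[0.6401 0.145  0.0375]]
green [247.6 163.4] [246 162   4   4   5] [[0.6258 0.1531 0.0375]]
green [246.  165.8] [245 165   3   3   4] [[0.6194 0.1573 0.0375]]
green [293.2 165.5] [293 164   2   4   4] [[0.6198 0.0341 0.0375]]
green [251. 176.] [251 174   1   5   5] [[0.5924 0.1443 0.0375]]
green [249.3 184.7] [246 179   6  12
[... 1093 characters left out ...]
 0.0375]]
green [297.  192.2] [295 191   5   3   5] [[0.6585 0.0941 0.0375]]
green [305.5 193.5] [304 193   4   2   4] [[0.6726 0.0771 0.0375]]
((271.5223693847656, 184.44088745117188), (38.48922348022461, 92.04639434814453), 2.2906100749969482)
[[0.4542 0.1463 0.012 ]
 [0.701  0.1363 0.012 ]
 [0.6964 0.033  0.012 ]
 [0.4499 0.0455 0.012 ]]
[(array([254.5, 213.5]), array([253, 210,   4,   8,  30], dtype=int32))] [(array([307.2, 170.2]), array([305, 170,   6,   2,   8], dtype=int32)), (array([232.8, 179.1]), array([229, 175,   8,   9,  49], dtype=int32))]
[0.48282847 0.13333519 0.18331619] [0.60068792 0.01467558 0.1912531 ]
[0.48602399 0.13386142 0.14373156] [0.48497274 0.13453348 0.14365563]
```

View pics/topc.png

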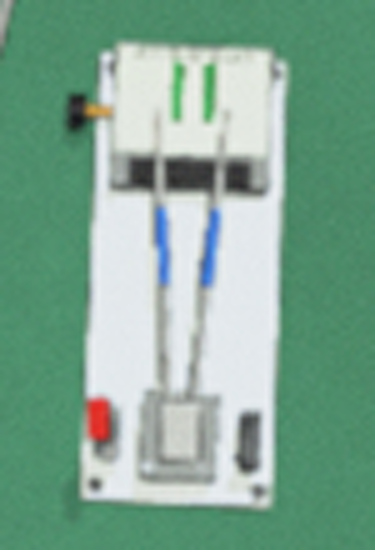

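```bash
cat >> h.py <<'E'
def plan(target,jawyaw=None,n=None,per=.045):
    """print tool-frame rows to reach world target; jawyaw = world heading (deg) of tool z, mod 180"""
    o=get_obs();Rm=toolT(o)[:3,:3]
    z=Rm[:,2];cur=np.degrees(np.arctan2(z[1],z[0]))
    d=np.array(target)-o['tool_pos'];dt=Rm.T@d*100
    print('tcp',o['tool_pos'].round(4),'jaw heading',cur.round(1),'tool y',Rm[:,1].round(3),'F',o['force'].round(1),'t',round(o['clock'],2),'open',round(o['opening'],4))
    print('delta tool cm',dt.round(2),'len',np.linalg.norm(dt).round(2))
    if jawyaw is not None:
        for k in (0,180,-180):
            dy=(jawyaw+k-cur+540)%360-180
            print('spin rad',round(-np.radians(dy),3),'j6',o['joint_pos'][5].round(1))
E
python3 - <<'E'
from h import *
plan([.42,.36,.24],-2.6)
plan([.487,.18,.24])
d=np.load('s0.npz')
ct,Tt=camT('top')
# stand frame estimate, can position
print(onplane([[174,168],[340,177],[254.5,213.5]],ct,Tt,.19).round(3))
dp=d['td'];print(pts([[20,150],[20,250],[40,110],[174,168]],dp,ct,Tt).round(3))
E
```

```text
tcp [0.2638 0.6208 0.2257] jaw heading -113.0 tool y [ 0.92  -0.391  0.   ] F [ 0.4 -0.2  0.8] t 0.1 open 0.0875
delta tool cm [-1.4  24.58 17.9 ] len 30.43
spin rad -1.927 j6 -16.5
spin rad 1.214 j6 -16.5
spin rad 1.214 j6 -16.5
tcp [0.2638 0.6208 0.2257] jaw heading -113.0 tool y [ 0.92  -0.391  0.   ] F [ 0.4 -0.2  0.8] t 0.1 open 0.0875
delta tool cm [-1.38 37.78 31.84] len 49.43
[[ 0.586  0.316  0.19 ]
 [ 0.564 -0.06   0.19 ]
 [ 0.482  0.133  0.19 ]]
[[0.615 0.639 0.26 ]
 [0.4   0.625 0.261]
 [0.714 0.616 0.229]
 [0.587 0.316 0.189]]
```

Request:
move_arm(commands=[[[-0.5,0,4.5,0],[-0.5,0,4.5,0],[-0.4,4.1,1.5,0],[0,4.1,1.5,0],[0,4.1,1.5,0],[0,4.1,1.5,0],[0,4.1,1.5,0],[0,4.1,1.5,0]]], jaw=0)

```text
clock: 0.9
tool_pos: [0.4208, 0.3579, 0.2405]
orientation: [-52.0, 90.0, -165.0]
force: [0.7, -0.1, 0.6]
opening: 0.029
```

Request:
move_arm(commands=[[[0,0,0,0.14],[0,0,0,0.14],[0,0,0,0.14],[0,0,0,0.14],[0,0,0,0.14],[0,0,0,0.14],[0,0,0,0.14],[0,0,0,0.14]]])

```text
clock: 1.7
tool_pos: [0.4198, 0.3591, 0.2402]
orientation: [42.8, 90.0, -134.8]
force: [0.3, -0.3, -0.6]
opening: 0.0003
```

Run:
```python
from h import *
plan([.487,.195,.24],-2.6)
```

```text
tcp [0.4198 0.3591 0.2402] jaw heading -177.5 tool y [ 0.043 -0.999  0.001] F [ 0.3 -0.3 -0.6] t 1.7 open 0.0003
delta tool cm [ 0.02 16.69 -6.01] len 17.74
spin rad -3.053 j6 -58.4
spin rad 0.089 j6 -58.4
spin rad 0.089 j6 -58.4
```

Request:
move_arm(commands=[[[0,4.2,-1.5,0.045],[0,4.2,-1.5,0.045],[0,4.2,-1.5,0],[0,4.1,-1.5,0],[0,0,0,0],[0,0,0,0]]])

```text
clock: 2.3
tool_pos: [0.4789, 0.191, 0.2405]
orientation: [-33.0, 90.0, 144.5]
force: [0.7, 0.8, -0.5]
opening: 0.0004
```

Run:
```python
from h import *
o=get_obs();im,dp=snapshot('wrist');np.savez('w1.npz',im=im,dp=dp,T=toolT(o))
save('w1.png',im);plan([.487,.195,.24],-2.6)
```

```text
tcp [0.4788 0.1918 0.2404] jaw heading 177.6 tool y [-0.042 -0.999 -0.   ] F [-0.8 -0.2  0.3] t 2.35 open 0.0005
delta tool cm [ 0.04 -0.35 -0.81] len 0.88
spin rad -3.138 j6 -46.1
spin rad 0.003 j6 -46.1
spin rad 0.003 j6 -46.1
```

View pics/w1.png

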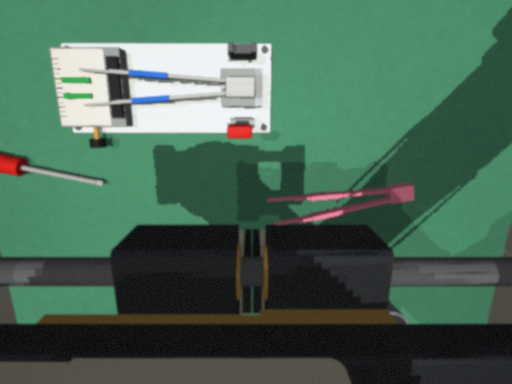

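The wrist view shows marks at (77,80) and (77,96), grips at (150,75) and (152,100), the heel at (238,87) and the red tab at (240,131).

```bash
cat > m.py <<'E'
from h import *
def measure(im,T,box,amin=15):
    c=calibration('wrist');Tc=T@c['tool_from_camera']
    h=cv2.cvtColor(im,cv2.COLOR_RGB2HSV);out={}
    for nm,lo,hi,z in(('blue',(100,110,50),(128,255,255),.056),('green',(45,120,80),(75,255,255),.0375),('red',(0,150,80),(8,255,255),.15)):
        m=cv2.inRange(h,np.array(lo),np.array(hi));k=np.zeros_like(m);x0,y0,x1,y1=box;k[y0:y1,x0:x1]=m[y0:y1,x0:x1]
        n,l,s,cc=cv2.connectedComponentsWithStats(k)
        for i in range(1,n):
            if amin<=s[i][4]<2500: print(nm,cc[i].round(1),s[i],onplane(cc[i],c,Tc,z).round(4)[0])
E
python3 - <<'E'
from m import *
d=np.load('w1.npz');im,T=d['im'],d['T'];c=calibration('wrist');Tc=T@c['tool_from_camera']
measure(im,T,(55,45,270,140))
h=cv2.cvtColor(im,cv2.COLOR_RGB2HSV)
m=cv2.inRange(h,np.array((0,0,140)),np.array((179,60,255)));m[:40]=0;m[150:]=0;m[:,:45]=0;m[:,280:]=0
# plate edges: rows in columns 140..220 (pure base plate)
e=[];f=[]
for u in range(140,222,4):
    r=np.where(m[:,u])[0]; e.append((u,r.min()-.5));f.append((u,r.max()+.5))
P=onplane(e,c,Tc,.012);Q=onplane(f,c,Tc,.012)
for X in(P,Q):
    a=np.polyfit(X[:,0],X[:,1],1);print('edge slope deg',np.degrees(np.arctan(a[0])),'y at .5833',np.polyval(a,.5833))
rr=[np.where(m[v])[0].max()+.5 for v in range(65,115,5)]
print('heel end',onplane([(a,v) for a,v in zip(rr,range(65,115,5))],c,Tc,.012).round(4)[[0,3,6,9]])
E
```

```text
blue [147.5  74.3] [129  70  39   9 230] [0.5813 0.0794 0.056 ]
blue [149.9  99.4] [131  96  38   8 207] [0.582  0.1041 0.056 ]
green [75.6 79.5] [ 62  78  28   4 109] [0.666  0.079  0.0375]
green [77.5 95.5] [ 65  94  26   4 104] [0.667  0.0956 0.0375]
red [239.3 131.2] [227 125  25  13 298] [0.4863 0.1353 0.15  ]
edge slope deg -2.540816003989026 y at .5833 0.04092396929107121
edge slope deg -2.510395936797941 y at .5833 0.14226217656283494
heel end [[0.451  0.0705 0.012 ]
 [0.4514 0.0867 0.012 ]
 [0.453  0.1033 0.012 ]
 [0.4535 0.1204 0.012 ]]
```

Request:
move_arm(commands=[[[2,1.0,-0.5,0],[4,1.0,-0.45,0],[4,1.0,0,0],[2,0,0,0],[0,0,0,0],[0,0,0,0]]])

```text
clock: 2.95
tool_pos: [0.4873, 0.1627, 0.121]
orientation: [100.8, 90.0, -81.5]
force: [-0.4, -0.8, 0.3]
opening: 0.0002
```

```bash
cat >> h.py <<'E'
O=np.array([.582,.0916,0]);RS=R.from_euler('z',-2.53,degrees=True).as_matrix()
def st(p): return RS.T@(np.array(p)-O)
def where():
    o=get_obs();print('stand mm',(st(o['tool_pos'])*1000).round(1),'F',o['force'].round(1),'t',o['clock'],'open',o['opening'])
E
python3 -c "
from h import *
where();plan([.486,.1319,.12],-2.53)"
```

```text
stand mm [-97.7  66.9 121. ] F [-0.4 -0.8  0.3] t 2.95 open 0.0001807147665048935
tcp [0.4873 0.1627 0.121 ] jaw heading 177.7 tool y [-0.039 -0.999  0.001] F [-0.4 -0.8  0.3] t 2.95 open 0.0002
delta tool cm [0.1  3.08 0.01] len 3.08
spin rad -3.137 j6 -42.7
spin rad 0.005 j6 -42.7
spin rad 0.005 j6 -42.7
```

Request:
move_arm(commands=[[[0,1.4,0,0],[0.1,1.5,0,0],[0.25,1.05,0,0],[0.4,0.95,0,0],[0.57,0.9,0,0],[0.7,0.8,0,0],[0,0,0,0]]])

```text
clock: 3.65
tool_pos: [0.4833, 0.0942, 0.099]
orientation: [28.7, 89.9, -153.7]
force: [-0.4, 0.2, 0.2]
opening: 0.0004
```

```bash
python3 -c "
from h import *
where()
s=snapshot('side')[0];save('s2.png',cv2.resize(s[150:260,190:340],None,fx=4,fy=4,interpolation=cv2.INTER_CUBIC))"
```

```text
stand mm [-98.7  -1.7  99. ] F [-0.4  0.2  0.2] t 3.65 open 0.00036326323573459207
```

View pics/s2.png

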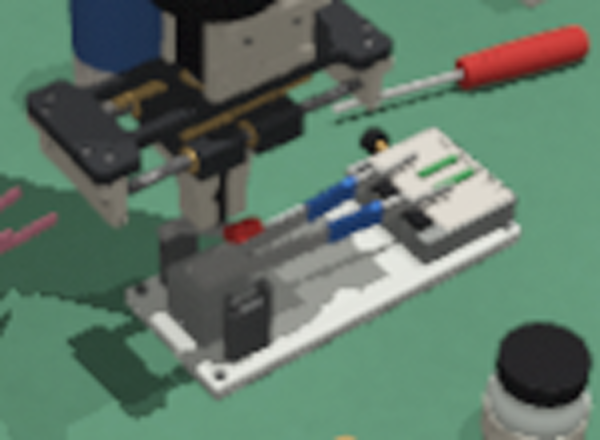

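The tab, at (243,231) in the crop, has swung over ahead of the finger. I'll continue down the arc.

Request:
move_arm(commands=[[[0.8,0.45,0,0],[0.8,0.4,0,0],[0.9,0.25,0,0],[0.7,0.15,0,0],[0.4,0,0,0],[0.1,0,0,0],[0,0,0,0]]])

```text
clock: 4.4
tool_pos: [0.4834, 0.0829, 0.0633]
orientation: [42.0, 89.9, -140.4]
force: [-1.3, -0.7, 3.3]
opening: 0.0008
```

```bash
python3 -c "
from h import *
where()"
```

```text
stand mm [-98.2 -13.1  63.3] F [-1.3 -0.7  3.3] t 4.4 open 0.0008412949201410743
```

Request:
move_arm(commands=[[[0,0.5,0,0],[0.1,0,0,0],[0.1,0,0,0],[0,0,0,0],[0,0,0,0]]])

```text
clock: 4.9
tool_pos: [0.4839, 0.0779, 0.0629]
orientation: [170.1, 89.9, -12.2]
force: [-5.9, -1.6, 20.0]
opening: 0.0002
```

```bash
python3 -c "
from h import *
where()"
```

```text
stand mm [-97.4 -18.   62.9] F [-5.9 -1.6 20. ] t 4.9 open 0.00016867404643831457
```

Request:
move_arm(commands=[[[-2,0,0,0],[-3,0,0,0],[-3,0,-1,0],[-2,-0.6,-3,0],[0,-0.6,-3,0],[0,-0.6,-2.7,0],[0,0,0,-0.14],[0,0,0,-0.14]]], jaw=5.5)

```text
clock: 5.7
tool_pos: [0.5818, 0.0921, 0.1605]
orientation: [4.2, 89.9, -161.8]
force: [0.2, 1.0, 0.0]
opening: 0.054
```

Request:
move_arm(commands=[[[0,0,0,-0.145],[0,0,0,-0.145],[0,0,0,-0.145],[0,0,0,-0.145],[0,0,0,-0.145],[0,0,0,-0.145],[0,0,0,-0.145],[0,0,0,-0.145]]])

```text
clock: 6.5
tool_pos: [0.5813, 0.0921, 0.1611]
orientation: [-113.3, 90.0, 147.2]
force: [-0.7, -0.2, 0.2]
opening: 0.055
```

Request:
move_arm(commands=[[[0,0,0,-0.13],[0,0,0,0],[0,0,0,0],[0,0,0,0]]])

```text
clock: 6.9
tool_pos: [0.5813, 0.0922, 0.1613]
orientation: [-76.0, 90.0, -168.6]
force: [-0.9, -0.0, -0.4]
opening: 0.0548
```

```bash
cat > v.py <<'E'
import sys
from m import *
where()
o=get_obs();im,dp=snapshot('wrist');np.savez(sys.argv[1]+'.npz',im=im,dp=dp,T=toolT(o))
save(sys.argv[1]+'.png',im);plan(RS@[0,0,.10]+O,-92.53)
measure(im,toolT(o),(0,0,512,384))
E
python3 v.py w3
```

```text
stand mm [ -0.8   0.6 161.3] F [-0.9 -0.  -0.4] t 6.9 open 0.05480586529272248
tcp [0.5813 0.0922 0.1613] jaw heading -92.5 tool y [ 0.999 -0.044 -0.   ] F [0.9 0.3 0.1] t 6.95 open 0.0552
delta tool cm [6.13 0.08 0.06] len 6.13
spin rad -0.0 j6 59.4
spin rad 3.142 j6 59.4
spin rad 3.142 j6 59.4
blue [238.9 191.9] [235 172   8  44 239] [0.5847 0.1033 0.056 ]
blue [266.8 193. ] [263 172   9  44 258] [0.5826 0.0791 0.056 ]
blue [ 17.8 209.7] [   0  174   44   75 2381] [0.5773 0.2997 0.056 ]
green [243.5  92.9] [241  76   5  35 141] [0.6673 0.0955 0.0375]
green [262.6  93.9] [260  76   5  35 131] [0.6658 0.0791 0.0375]
red [302.9 296.8] [294 287  19  20 317] [0.5403 0.0627 0.15  ]
```

View pics/w3.png

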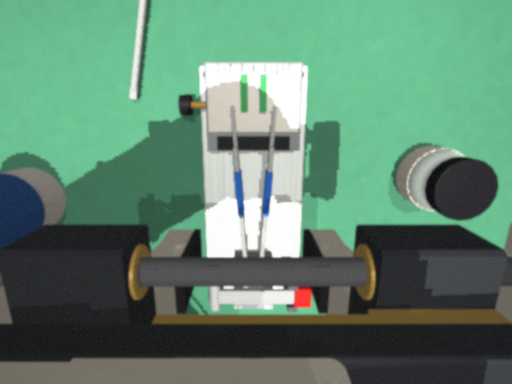

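The keeper is closed, with the tab at (303,297) on the catch side. The marks are at (243,93) and (263,94), with the tips outside them. Next I'll go down around the grips.

Request:
move_arm(commands=[[[3,0.1,0.09,0],[3,0,0,0],[3,0,0,0],[2,0,0,0],[1.5,0,0,0],[0.6,0,0,0],[0,0,0,0],[0,0,0,0]]])

```text
clock: 7.75
tool_pos: [0.5827, 0.0915, 0.0311]
orientation: [109.0, 89.9, 16.6]
force: [1.3, -0.2, 0.2]
opening: 0.0548
```

Request:
move_arm(commands=[[[0,0,0,0],[0,0,0,0],[0,0,0,0],[0,0,0,0]]], jaw=3.0)

```text
clock: 8.15
tool_pos: [0.5824, 0.0914, 0.0308]
orientation: [118.1, 90.0, 25.7]
force: [-0.1, -0.2, 0.9]
opening: 0.0317
```

```bash
python3 v.py w4; python3 -c "
import cv2
i=cv2.imread('pics/w4.png');cv2.imwrite('pics/w4c.png',cv2.resize(i[0:300,160:360],None,fx=2,fy=2))"
```

```text
stand mm [ 0.4 -0.2 30.8] F [-0.1 -0.2  0.9] t 8.15 open 0.031717698686005005
tcp [0.5825 0.0914 0.0308] jaw heading -92.4 tool y [ 0.999 -0.042  0.001] F [ 0.1 -0.   1.8] t 8.2 open 0.0308
delta tool cm [-6.92 -0.05 -0.02] len 6.92
spin rad 0.002 j6 59.7
spin rad -3.139 j6 59.7
spin rad -3.139 j6 59.7
blue [224.2 241.8] [216 220  17  38 466] [0.596  0.1038 0.056 ]
blue [279.1 241.7] [271 220  18  38 471] [0.595  0.0786 0.056 ]
blue [229.8 294.6] [224 286  12  19 214] [0.5684 0.1029 0.056 ]
blue [273.9 294.5] [268 286  13  19 212] [0.5675 0.0816 0.056 ]
green [7.9 9.1] [ 2  0 12 22 62] [0.7005 0.1925 0.0375]
green [31.3  3.2] [28  0  8  7 16] [0.7023 0.1818 0.0375]
green [494.7   2.6] [490   0  10   5  15] [ 0.6943 -0.018   0.0375]
green [77.9  5.9] [75  3  7  7 18] [0.7004 0.1619 0.0375]
green [85.2  6.3] [82  3  8  8 23] [0.7001 0.1588 0.0375]
green [27.  12.3] [20  7 13 11 35] [0.6989 0.1844 0.0375]
green [108.1  20.7] [106  18   5   7  15] [0.6941 0.1498 0.0375]
green [362.5  25.3] [359  19   8  12  21] [0.6876 0.0387 0.0375]
green [17.5 26. ] [14 22  9  8 15] [0.6938 0.1898 0.03
[... 1186 characters left out ...]
70.8] [416 166   6  12  17] [0.6216 0.0081 0.0375]
green [ 93.1 173.6] [ 85 169  15  10  35] [0.627  0.1681 0.0375]
green [124.9 175.5] [121 173   8   5  17] [0.6254 0.1526 0.0375]
green [ 10.  186.3] [  7 181   7  11  18] [0.6223 0.2108 0.0375]
green [352.5 191.4] [349 185   7  15  34] [0.6125 0.0399 0.0375]
green [ 48.5 194.9] [ 46 189   6  13  24] [0.6171 0.1925 0.0375]
green [121.8 192.8] [119 189   7   9  18] [0.6166 0.1554 0.0375]
green [ 28.6 204.4] [ 27 201   5   9  18] [0.6126 0.2036 0.0375]
green [ 37.4 203.5] [ 33 200  11   7  16] [0.6129 0.1991 0.0375]
green [403.  214.7] [398 212  10   7  26] [0.5991 0.0135 0.0375]
green [414.8 217.5] [411 212  10  12  30] [0.5973 0.0073 0.0375]
```

View pics/w4c.png

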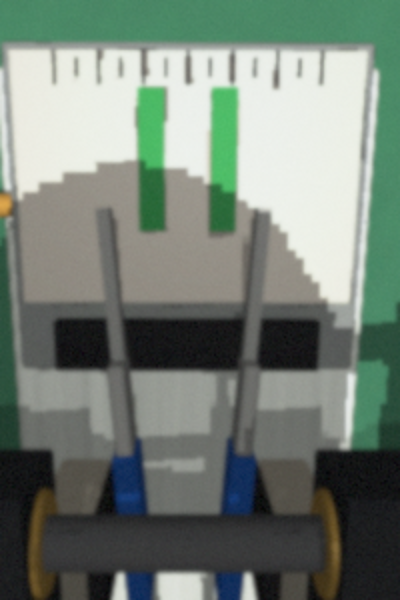

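The view is clear: tips at about (213,105) and (290,105), just outside the marks at (235,110) and (271,110). I'll squeeze in steps.

Request:
move_arm(commands=[[[0,0,0,0],[0,0,0,0],[0,0,0,0],[0,0,0,0]]], jaw=2.5)

```text
clock: 8.6
tool_pos: [0.5827, 0.0914, 0.0307]
orientation: [105.8, 89.9, 13.4]
force: [0.9, -0.2, 3.9]
opening: 0.0252
```

```bash
cat > tip.py <<'E'
import sys
from h import *
where()
o=get_obs();im,dp=snapshot('wrist');T=toolT(o);save(sys.argv[1]+'.png',im);np.savez(sys.argv[1]+'.npz',im=im,dp=dp,T=T)
c=calibration('wrist');Tc=T@c['tool_from_camera']
h=cv2.cvtColor(im,cv2.COLOR_RGB2HSV)
g=cv2.inRange(h,np.array((40,90,50)),np.array((85,255,255)))
ml=[np.where(g[r,200:300])[0]+200 for r in (90,95,100)]
def S(u,v,z): return (RS.T@(onplane([(u,v)],c,Tc,z)[0]-O)*1000).round(2)
for r,x in zip((90,95,100),ml):
    a=x[x<253];b=x[x>=253];print('mark',r,S(a.mean(),r,.0375),S(b.mean(),r,.0375),'w',len(a),len(b))
t=cv2.inRange(h,np.array((0,0,0)),np.array((179,60,135)))
for r in range(104,146,6):
    x=np.where(t[r,195:310])[0]+195
    gr=np.split(x,np.where(np.diff(x)>1)[0]+1)
    print(r,[(q[0],q[-1],S(q.mean(),r,.047)[:2]) for q in gr if 3<=len(q)<25])
E
python3 tip.py w5; python3 -c "
import numpy as np
i=np.load('w5.npz')['im'];print(i[116,200:304].tolist())"
```

```text
stand mm [ 0.7 -0.1 30.7] F [ 0.9 -0.2  3.9] t 8.6 open 0.02515678246961733
mark 90 [81.03  7.83 37.5 ] [81.08 -8.73 37.5 ] w 12 12
mark 95 [78.84  7.85 37.5 ] [78.88 -8.77 37.5 ] w 12 12
mark 100 [76.63  7.65 37.5 ] [76.67 -8.58 37.5 ] w 11 11
104 [(np.int64(221), np.int64(229), array([74.65, 12.02])), (np.int64(276), np.int64(282), array([ 74.7 , -11.53]))]
110 [(np.int64(219), np.int64(229), array([72.12, 12.51])), (np.int64(275), np.int64(282), array([ 72.18, -11.38]))]
116 [(np.int64(264), np.int64(281), array([69.62, -8.8 ]))]
122 [(np.int64(220), np.int64(229), array([67.  , 12.39])), (np.int64(273), np.int64(281), array([ 67.06, -10.84]))]
128 [(np.int64(220), np.int64(229), array([64.4 , 12.44])), (np.int64(269), np.int64(281), array([ 64.46, -10.01]))]
134 [(np.int64(220), np.int64(230), array([61.78, 12.27])), (np.int64(269), np.int64(281), array([ 61.83, -10.07]))]
140 [(np.int64(221), np.int64(230), array([59.13, 12.1 ])), (np.int64(268), np.int64(280), array([59.18, -9.68]))]
[[146, 141, 132], [146, 140, 132], [144, 139, 131], [147, 143, 132], [144, 140, 129], [149, 141
[... 939 characters left out ...]
 145, 134], [152, 145, 137], [142, 137, 127], [118, 119, 108], [95, 107, 88], [86, 106, 84], [83, 103, 80], [82, 103, 81], [83, 103, 80], [82, 106, 82], [84, 105, 83], [82, 103, 82], [79, 99, 79], [72, 84, 72], [86, 89, 85], [104, 103, 100], [109, 110, 106], [111, 111, 110], [112, 112, 108], [112, 114, 109], [121, 120, 115], [136, 131, 126], [147, 143, 133], [153, 149, 139], [151, 146, 137], [151, 147, 137], [153, 149, 138], [152, 148, 138], [149, 145, 134], [150, 145, 135], [150, 145, 136], [153, 148, 139], [152, 147, 139], [148, 144, 135], [151, 145, 135], [150, 146, 137], [151, 146, 137], [153, 149, 139], [174, 173, 162], [203, 206, 193], [218, 220, 209], [222, 225, 214], [227, 230, 222]]
```

Request:
move_arm(commands=[[[0,0,0.07,0],[0,0,0,0],[0,0,0,0],[0,0,0,0],[0,0,0,0],[0,0,0,0]]], jaw=2.2)

```text
clock: 9.25
tool_pos: [0.5828, 0.0909, 0.0307]
orientation: [112.9, 89.9, 20.5]
force: [1.3, -0.6, 5.7]
opening: 0.0221
```

```bash
python3 tip.py w6; python3 -c "
import cv2
i=cv2.imread('pics/w6.png');cv2.imwrite('pics/w6c.png',cv2.resize(i[40:165,190:310],None,fx=4.8,fy=4.8,interpolation=cv2.INTER_CUBIC))"
```

```text
stand mm [ 0.8 -0.7 30.7] F [ 1.3 -0.6  5.7] t 9.25 open 0.022118685910624724
mark 90 [81.12  7.96 37.5 ] [81.17 -8.6  37.5 ] w 11 13
mark 95 [78.93  7.76 37.5 ] [78.97 -8.64 37.5 ] w 12 13
mark 100 [76.72  7.79 37.5 ] [76.76 -8.68 37.5 ] w 12 11
104 [(np.int64(227), np.int64(233), array([74.74,  9.28])), (np.int64(271), np.int64(277), array([74.79, -9.91]))]
110 [(np.int64(226), np.int64(234), array([72.22,  9.32])), (np.int64(270), np.int64(277), array([72.26, -9.74]))]
116 [(np.int64(226), np.int64(242), array([69.67,  7.6 ])), (np.int64(268), np.int64(277), array([69.71, -9.36]))]
122 [(np.int64(226), np.int64(235), array([67.1 ,  9.18])), (np.int64(267), np.int64(277), array([67.14, -9.19]))]
128 [(np.int64(227), np.int64(235), array([64.5 ,  8.99])), (np.int64(268), np.int64(276), array([64.54, -9.24]))]
134 [(np.int64(227), np.int64(236), array([61.87,  8.81])), (np.int64(268), np.int64(276), array([61.92, -9.29]))]
140 [(np.int64(227), np.int64(236), array([59.22,  8.85])), (np.int64(268), np.int64(276), array([59.27, -9.34]))]
```

View pics/w6c.png

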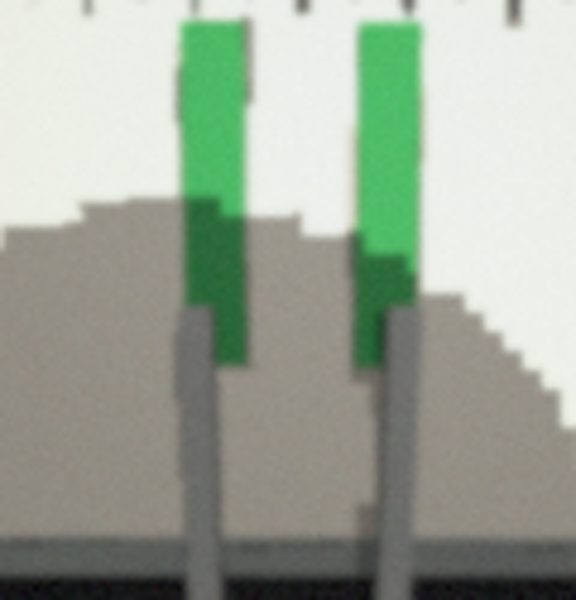

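Both tips are now over the outer part of their marks: tip ends at about (198,315) and (402,315), mark centres at (215,315) and (386,315). I'll close a little more.

Request:
move_arm(commands=[[[0,0,0.02,0],[0,0,0,0],[0,0,0,0],[0,0,0,0],[0,0,0,0],[0,0,0,0],[0,0,0,0],[0,0,0,0]]], jaw=2.02)

```text
clock: 10.1
tool_pos: [0.5828, 0.0907, 0.0307]
orientation: [114.1, 89.9, 21.8]
force: [1.0, 0.8, 4.9]
opening: 0.0206
```

```bash
python3 tip.py w7
python3 - <<'E'
from h import *
i=cv2.imread('pics/w7.png');cv2.imwrite('pics/w7c.png',cv2.resize(i[40:165,190:310],None,fx=4.8,fy=4.8,interpolation=cv2.INTER_CUBIC))
t=snapshot('top')[0];s=snapshot('side')[0]
save('fin.png',np.hstack([cv2.resize(t[130:240,235:310],(300,440)),cv2.resize(s[160:250,210:330],(480,440))]))
E
```

```text
stand mm [ 0.8 -0.8 30.7] F [1.  0.8 4.9] t 10.1 open 0.02057147924198318
mark 90 [81.15  7.82 37.5 ] [81.19 -8.75 37.5 ] w 11 13
mark 95 [78.96  7.85 37.5 ] [79.   -8.55 37.5 ] w 11 12
mark 100 [76.75  7.87 37.5 ] [76.79 -8.59 37.5 ] w 11 12
104 [(np.int64(231), np.int64(237), array([74.77,  7.39])), (np.int64(268), np.int64(273), array([74.81, -8.53]))]
110 [(np.int64(231), np.int64(237), array([72.25,  7.42])), (np.int64(267), np.int64(274), array([72.29, -8.58]))]
116 [(np.int64(228), np.int64(241), array([69.7 ,  7.23])), (np.int64(263), np.int64(275), array([69.74, -7.96]))]
122 [(np.int64(230), np.int64(239), array([67.12,  7.26])), (np.int64(263), np.int64(274), array([67.16, -7.78]))]
128 [(np.int64(231), np.int64(239), array([64.53,  7.07])), (np.int64(263), np.int64(273), array([64.56, -7.6 ]))]
134 [(np.int64(231), np.int64(239), array([61.9,  7.1])), (np.int64(263), np.int64(273), array([61.94, -7.65]))]
140 [(np.int64(231), np.int64(239), array([59.25,  7.13])), (np.int64(263), np.int64(273), array([59.29, -7.69]))]
```

View pics/w7c.png

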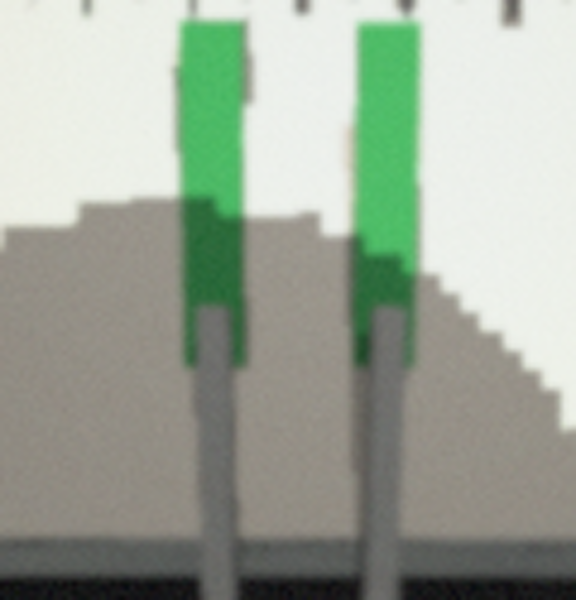

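View pics/fin.png

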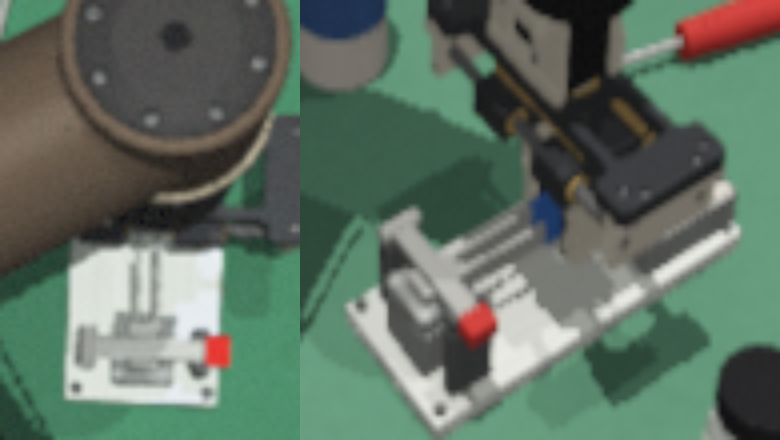

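Tip ends sit at about (213,310) and (389,310), near the middle of their marks. The keeper lies flat in the catch, with the tab at (218,352) in the top view. I'll hold a moment and check that it stays steady.

Request:
move_arm(commands=[[[0,0,0,0],[0,0,0,0],[0,0,0,0],[0,0,0,0],[0,0,0,0],[0,0,0,0],[0,0,0,0],[0,0,0,0]]])

```text
clock: 11.05
tool_pos: [0.5828, 0.0907, 0.0307]
orientation: [112.8, 89.9, 20.4]
force: [1.6, 0.1, 4.7]
opening: 0.0206
```

```bash
python3 tip.py w8 | head -7
```

```text
stand mm [ 0.8 -0.9 30.7] F [1.6 0.1 4.7] t 11.05 open 0.02057620897096758
mark 90 [81.15  7.79 37.5 ] [81.19 -8.54 37.5 ] w 11 12
mark 95 [78.95  7.82 37.5 ] [79.   -8.58 37.5 ] w 11 12
mark 100 [76.74  7.85 37.5 ] [76.79 -8.62 37.5 ] w 11 12
104 [(np.int64(231), np.int64(237), array([74.77,  7.36])), (np.int64(268), np.int64(273), array([74.81, -8.56]))]
110 [(np.int64(231), np.int64(237), array([72.24,  7.39])), (np.int64(267), np.int64(274), array([72.28, -8.6 ]))]
116 [(np.int64(228), np.int64(241), array([69.69,  7.21])), (np.int64(263), np.int64(275), array([69.73, -7.99]))]
```

It is steady, so I'm handing in.

```bash
python3 -c "
from h import *
print(close_job())"
```

```text
the job is handed in; nothing more can be done
None
```

I closed the keeper and squeezed the tweezers until each tip stood over its green mark, then handed in at about 11 s of the 48 s with the gripper still holding.

- **Keeper:** I pushed it over from its +y side with the closed fingers and pressed it down until it bottomed, at about 20 N with the fingertips 62.9 mm up. That matches the expected top of the closed bar, 63 mm. The later top and side views show it lying level in the catch.
- **Tips:** They measured +7.4 and −8.6 mm from the stand's centre line, against marks at +7.8 and −8.6 mm. Both are well inside the ±3 mm mark width. The tips stayed about 16 mm apart and never met.
- **Steadiness:** Two readings 0.9 s apart agreed, with the jaw opening holding at 20.6 mm. The jaw was set to 20.2 mm, so it sits 0.4 mm wider than commanded.
- **Left as they were:** No contact with other things on the bench was noticed, but I did not re-measure their positions. I judged the heel seated from the views and the closed keeper over it, without measuring it separately. A 5 N vertical force at the grip remained.

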